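Zero the light probe and hold it over the polariser

TASK

Take the blue light probe out of its stand and, keeping it upright with its black nose down, touch its tip gently on the white sprung pad for about half a second and then likewise on the black one. Carry it over the things on the tray without disturbing them or touching either filter, and stop with the tip about a centimetre above the middle of the brass-rimmed filter's glass, the probe upright and its broad sides parallel to the line through the two white marks on that rim. Finish while holding it still there: do not put it down or let go.

Things in the scene. Friction and masses are not known exactly. Their poses are not given: they have to be found in the camera images.
- probe_grip (a point): Blue hand-held light probe, loose, about 90 g, standing upright in the hole of its stand. Blue body 34 mm (its x) by 20 mm (its y) by 80 mm tall; under it a black round nose 10 mm in diameter and 45 mm long, on the same axis. This point is the centre of the blue part, 85 mm above the tip of the nose, 40 mm below the flat top. z up along the probe away from the tip; x along the 34 mm width, so the broad sides are parallel to x; grasp it across the 20 mm (along y).
- probe_tip (a point): The lower end of the probe's black nose, on the probe's axis, axes as probe_grip. At the start it is hidden in the stand's hole, 15 mm above the table.
- probe: The same probe; origin at the tip of its nose, axes as probe_grip.
- stand: Grey block, 70 x 70 mm, 60 mm high, fixed; origin at the centre of its underside. The probe's nose hangs in its central hole (14 mm wide, 52 mm deep) and the blue body's shoulder rests on the block's top: lift straight up by 50 mm or more to draw it out.
- pad_white_top (a point): Centre of the top of the white sprung reference pad: a white disc 34 mm in diameter, its top 30 mm above the table, on a fixed grey puck 56 mm in diameter and 18 mm high. The pad sinks straight down on a spring by up to 8 mm: 1 N starts it, 5 N bottoms it. z up.
- pad_white: The moving white disc itself; origin 10 mm below the centre of its top.
- pad_black_top (a point): Centre of the top of the black sprung reference pad, the same as the white one but black, on its own equal grey puck; the two pucks may stand either way round.
- pad_black: The moving black disc itself; origin 10 mm below the centre of its top.
- filter_brass_glass (a point): Centre of the upper face of the dark glass (65 mm in diameter) of the brass-rimmed polarising filter, the target. The face is 22 mm above the table. x points along the line through the two white marks on the rim, z up.
- filter_brass: The brass-rimmed filter in its grey round shell, loose, lying flat on the tray: 86 mm in diameter, 15 mm high, the rim 3 mm above the glass; origin at the centre of its underside, axes as its glass.
- filter_black: The other filter, same size and shell but with a black rim; leave it alone. Origin at the centre of its underside.
- tray: Fixed bamboo tray, 216 (x) x 516 (y) mm, floor 10 mm and edges 18 mm above the table; origin at the centre of its underside. The dry box stands at its left (+y) end; the filters, release plate and blower lie in a row beside it in any order, 95 mm apart.
- drybox: Black dry box, 150 (x) x 110 (y) x 110 mm high, loose, standing on the tray (its top 120 mm above the table) between the reference pads and the filters; origin at the centre of its underside. Its clear door is on the far (+x) side.
- door_edge (a point): The grip at the free edge of the dry box's clear swing door, which stands ajar.
- release_plate: Chrome tripod quick-release plate, 60 x 42 mm, 20 mm high with its screw, on the tray; origin at the centre of its underside.
- blower: Orange blower bulb standing on the tray, 62 mm in diameter, 105 mm high with its black nozzle up; origin at the centre of its underside.
- lens: Black camera lens standing on the table beyond the tray, 69 mm in diameter, 90 mm high; origin at the centre of its underside.
- card_case: Grey memory-card case lying on the table beyond the tray, 70 x 100 x 18 mm; origin at the centre of its underside.
Things that resemble listed ones, but are neither listed nor needed, are in the scene too. Of the things that look like the probe, the middle-sized one is meant.

How it is judged (in metres and radians):
On the way, in this order (a step that is already met when the one before it is completed fails the run):
1. the upright probe's tip rests on the white pad (contact force between probe and pad_white above 0.4 N and horizontal distance between probe_tip and pad_white_top below 0.016 m and angle between probe's own z axis and vertical below 0.3 rad), for 0.2 s.
2. then the upright probe's tip rests on the black pad (contact force between probe and pad_black above 0.4 N and horizontal distance between probe_tip and pad_black_top below 0.016 m and angle between probe's own z axis and vertical below 0.3 rad), for 0.2 s.
At the end, for the whole second after the job is handed in: The probe is held by the fingers alone, at rest, upright within 0.15 rad, tip 3 to 18 mm above the brass-rimmed filter's glass and within 10 mm of its centre, its x parallel to the mark line within 0.2 rad; that filter within 10 mm, other things 15 mm (door edge 30) of their starts (z of probe_tip in the frame of filter_brass_glass between 0.003 and 0.018 m and horizontal distance between probe_tip and filter_brass_glass below 0.01 m and angle between probe's own z axis and vertical below 0.15 rad and height (world z) of probe_grip above 0.08 m and angle between the x axis of probe and the x axis of filter_brass, either way round below 0.2 rad and linear speed of probe below 0.02 m/s and contact force between probe and the fingers above 1 N and contact force between probe and filter_brass below 0.05 N and contact force between probe and filter_black below 0.05 N and contact force between probe and tray below 0.05 N and contact force between probe and drybox below 0.05 N and contact force between probe and blower below 0.05 N and contact force between probe and release_plate below 0.05 N and distance of filter_brass from where it was at the start of the episode below 0.01 m and distance of each of filter_black, drybox, release_plate, blower, lens, card_case from where it was at the start of the episode below 0.015 m and distance of door_edge from where it was at the start of the episode below 0.03 m); the arm keeps its last pose, push and grip.
It fails at once if a filter is touched by the probe or the fingers (contact force between any of probe, the fingers and filter_brass above 0.1 N or contact force between any of probe, the fingers and filter_black above 0.1 N).
It fails at once if a reference pad is pressed with more than 15 N (contact force between anything else and pad_white above 15 N or contact force between anything else and pad_black above 15 N).
It fails at once if a thing on the tray or beyond it is pushed out of place (filter over 10 mm, others over 15 mm, door edge over 30 mm) (distance of filter_brass from where it was at the start of the episode above 0.01 m or distance of any of filter_black, drybox, release_plate, blower, lens, card_case from where it was at the start of the episode above 0.015 m or distance of door_edge from where it was at the start of the episode above 0.03 m).
It also fails if it takes over 61 s, if anything falls off the work surface, if the arm or the gripper's body presses on something with over 40 N, if the wrist force passes 120 N, or if a joint passes its speed limit or range.

ROBOT

A 6-joint arm with a two-finger parallel gripper is mounted at the origin on the work surface. World frame = base frame: x ahead of the robot, y to its left, z up, the work surface at z = 0. Lengths are in m, angles in degrees, forces in N, time in s.
With the tool pointing down it reaches from about 0.4 to 0.825 m from the base axis. Payload 7 kg.
Tool frame: the origin (TCP) lies midway between the tips of the shut fingers; the grasp point (between the pads) lies 19 mm behind it; x points along the fingers, z is the direction in which the jaws open and shut, and the axes are right-handed (so a half turn about x gives the same grasp; the last joint's range is limited). The gripper opens to 88 mm and grips with 3 to 60 N. Pads are 19 mm wide; open, the fingers measure 130 mm over their backs; the gripper's body (78 mm by 193 mm) begins 47 mm behind the grasp point.
Start: joints at [92.367, 20.546, 0.682, 0, -70.136, -16.507], TCP at [0.165, 0.655, 0.227] pointing down, gripper open.
Joint ranges: [-176.03, 176.03], [-82.01, 121.73], [-58.28, 71.71], [-173.87, 95.51], [-174.79, -0.11], [-173.66, 173.66]. Speed limits (degrees/s): [136.94, 136.94, 172.46, 180, 180, 180].

INTERFACE

Orientations are given as [roll, pitch, yaw] about the fixed x, y, z axes, in that order (R = Rz(yaw) Ry(pitch) Rx(roll)).
In Python, from plant import get_state, capture, close_job gives the robot as it stands.
- The arm moves only by the tool play_rows, never from a script. Its argument "series" is one flat list of numbers, 4 for each row, row after row: the shift along the tool's x, y, z in m, then the turn about the tool's x in rad. In form: [tx, ty, tz, spin, tx, ty, tz, spin, ...]. A call has exactly 5 rows; each row shifts and turns the commanded pose from where the row before left it, along the tool's axes as they then stand; what a row does not reach is not made up. A row lasts 1/12 s, in which the tool goes at most 41.7 mm and 7.16 degrees, less where a joint would pass 70% of its speed; a pose out of reach is approached as far as the arm can. A call is refused whole if a number of a shift passes 0.0417 or a number of a turn 0.125, either way. A call with a gripper value outside its range is refused whole. "jaw" is the opening in per cent of the stroke, from 0 (shut) to 100 (fully open), set as the call begins (left out, the last holds). The fingers move at their own pace and stop on an object; "squeeze" is the grip in N (left out, the last holds). Time passes only in rows, so rows that do not move let the fingers close, or fill a call up. It gives the time, the measured TCP pose, the force and the opening at its end, in the units of the state.
- get_state(): the state, without advancing time (a new reading comes with each control period).
- capture(name): name is "scene" or "top" or "wrist"; returns a dict with "img" (400x640x3 uint8, blue, green, red), "K" (3x3 intrinsics, pixels), "world_from_camera" (4x4, takes a point from camera to world coordinates). Camera axes: x right, y down, z forward; pixel columns grow to the right and rows downward; lengths in m; the calibration is good to about 2 mm. A picture is of the moment at which its call begins. There is no depth.
- close_job(): hands the job in, once; it reports no verdict.
The state is a dict: "time_s": time; "joints": joint angles; "qd": joint speeds; "joint_torque": joint torques, N m; "tcp_pos": TCP position; "eef_rot": TCP orientation; "contact_force": force on the tool from outside, world axes, zero at the start; "moment": the same for the moment, N m; "gripper_width": finger opening in m.
Only numpy, scipy, OpenCV 4.12 (cv2) and the standard library are available. Lean on these libraries where they do the work, as an engineer would, in place of code of your own. Each camera call takes 0.05 s, during which the arm holds its last target.

## Working session

There is one attempt and no reset: what is moved stays moved. The work goes in short steps, Python scripts to look and compute and a tool call to move; the robot and the scene stay as the last step left them, time stands still between calls to the robot, and variables do not carry over. Pictures are saved under pics/ and viewed, and the job is handed in when it is done.

Besides the shell and the picture viewer there is one more tool, called after ">>>" as name(argument=value, ...), one argument or row to a line, values as JSON. play_rows: Moves the arm, as the interface text tells. Its arguments: {"type":"object","properties":{"series":{"type":"array","items":{"type":"number"}},"jaw":{"type":"number"},"squeeze":{"type":"number"}},"required":["series"]}

```bash
mkdir -p pics; cat > h.py <<'E'
import numpy as np,cv2,sys
from plant import get_state,capture,close_job
def snap(n,f):
    c=capture(n); cv2.imwrite(f'pics/{f}.png',c['img']); np.savez(f'pics/{f}.npz',**c); return c
def ld(f): return dict(np.load(f'pics/{f}.npz'))
def ray(c,u,v):
    T=c['world_from_camera'];d=T[:3,:3]@np.linalg.solve(c['K'],[u,v,1.]);return T[:3,3],d
def onz(c,u,v,z):
    o,d=ray(c,u,v);return o+d*(z-o[2])/d[2]
def proj(c,p):
    T=c['world_from_camera'];q=T[:3,:3].T@(np.array(p)-T[:3,3]);q=c['K']@q;return q[:2]/q[2]
E
python3 - <<'E'
from h import *
for n in('scene','top','wrist'):
    c=snap(n,n+'0'); print(n,c['world_from_camera'].round(3).tolist(),c['K'][0,0])
print(get_state())
E
```

```text
scene [[-0.781, 0.416, -0.466, 1.189], [0.625, 0.512, -0.59, 0.805], [-0.006, -0.752, -0.659, 0.922], [0.0, 0.0, 0.0, 1.0]] 424.03913016020283
top [[0.027, -0.989, 0.148, 0.395], [-1.0, -0.025, 0.014, 0.037], [-0.01, -0.148, -0.989, 1.458], [0.0, 0.0, 0.0, 1.0]] 484.6673041420946
wrist [[-0.244, -0.924, -0.294, 0.246], [-0.97, 0.233, 0.073, 0.634], [0.001, 0.302, -0.953, 0.383], [0.0, 0.0, 0.0, 1.0]] 322.36376592245364
{'time_s': 0.15, 'joints': array([ 9.23679339e+01,  2.05830029e+01,  6.47169805e-01, -1.36692407e-02,
       -7.01359251e+01, -1.65071281e+01]), 'qd': array([ 0.02885769, -0.10631016,  0.16286147,  0.05253936,  0.10539952,
       -0.14756073]), 'joint_torque': array([-2.01616815e-03, -5.83269417e+01,  2.93290454e+01,  7.00122669e+00,
        8.78724939e-03, -1.10650385e-04]), 'tcp_pos': array([0.1648267 , 0.65419928, 0.22583992]), 'eef_rot': array([  6.35455828,  89.92709979, -97.78928865]), 'contact_force': array([ 0.84386282, -0.30116143, -0.44515376]), 'moment': array([-0.03509344, -0.02162985, -0.04161077]), 'gripper_width': 0.08780729165783492}
```

View pics/scene0.png

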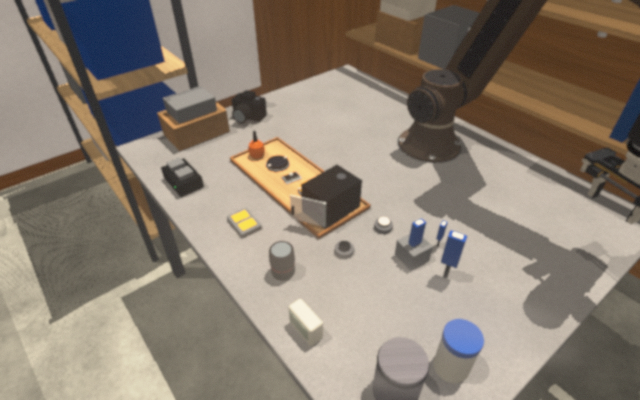

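View pics/top0.png

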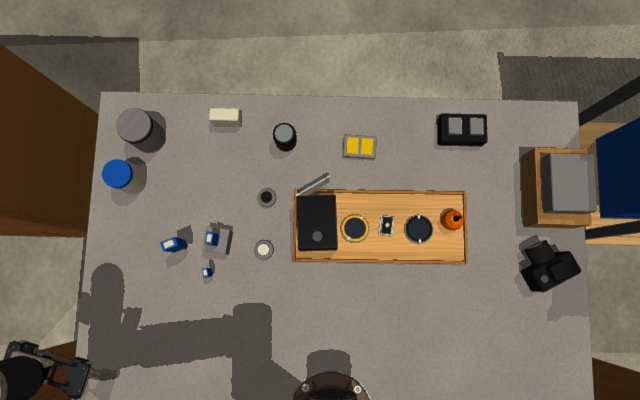

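View pics/wrist0.png

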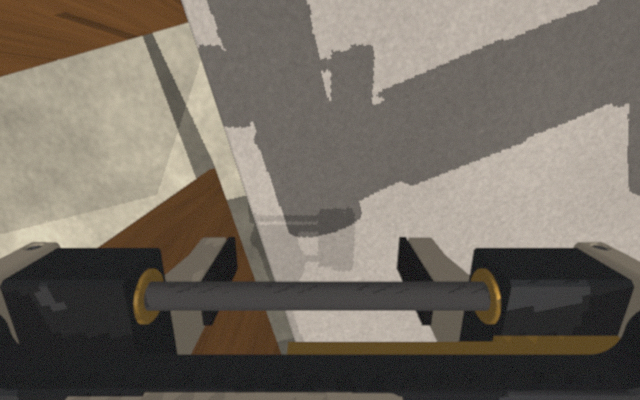

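The top view shows the tray from (294,190) to (466,263), with the brass filter at (355,228) and the black filter at (418,229). The pads are black at (266,197) and white at (263,249).

Three things look like the probe: (211,238) in the grey stand, a bigger one at (174,244) and a smaller one at (207,272). The one in the stand fits: it is the middle-sized one and stands in the block. I'll confirm with an enlarged crop.

```bash
python3 - <<'E'
from h import *
a=ld('top0')['img'];b=ld('scene0')['img']
A=cv2.resize(a[180:290,150:300],None,fx=5,fy=5,interpolation=cv2.INTER_CUBIC)
cv2.imwrite('pics/ct.png',A)
cv2.imwrite('pics/cs.png',cv2.resize(b[205:290,320:480],None,fx=5,fy=5,interpolation=cv2.INTER_CUBIC))
cv2.imwrite('pics/cf.png',cv2.resize(a[165:275,285:475],None,fx=4.2,fy=4.2,interpolation=cv2.INTER_CUBIC))
E
```

```text
(no output)
```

View pics/ct.png

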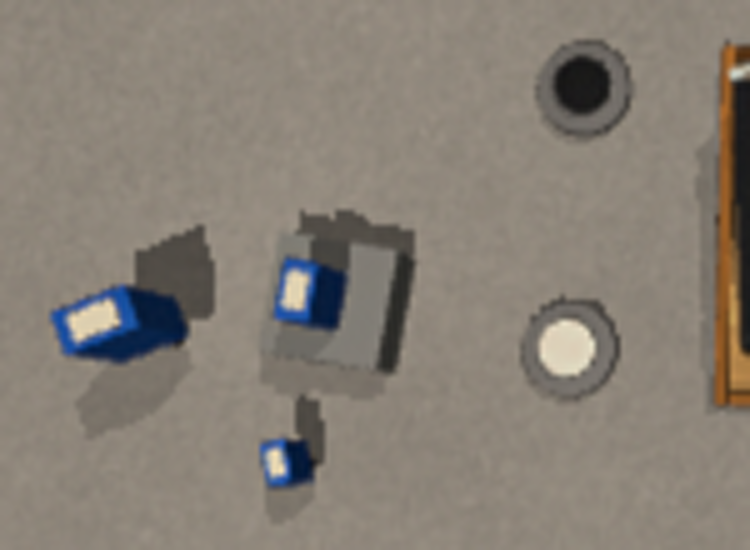

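View pics/cs.png

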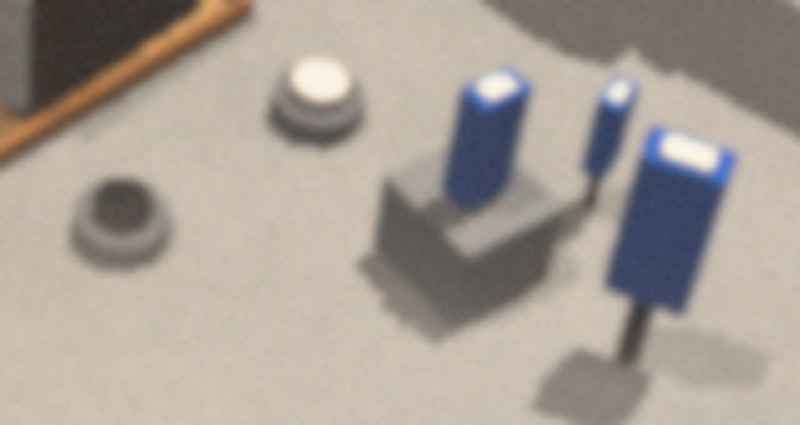

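View pics/cf.png

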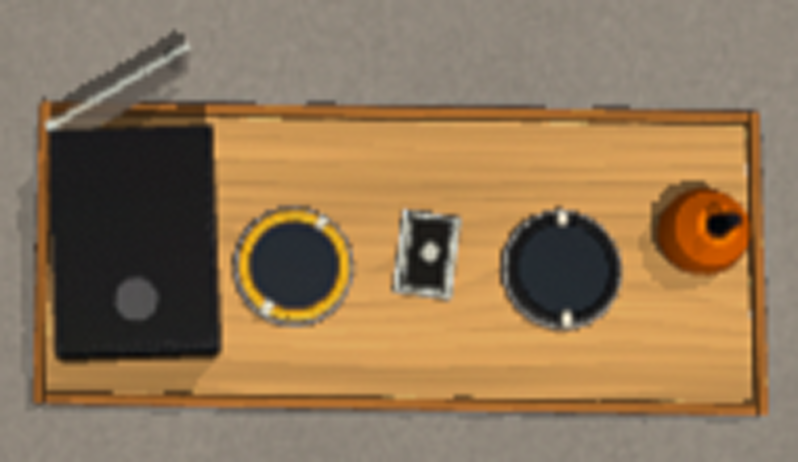

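```bash
python3 - <<'E'
from h import *
c=ld('top0');I=c['img'];hsv=cv2.cvtColor(I,cv2.COLOR_BGR2HSV).astype(int)
H,S,V=hsv[...,0],hsv[...,1],hsv[...,2]
def comp(m,x0,x1,y0,y1):
    M=np.zeros(m.shape,np.uint8);M[y0:y1,x0:x1]=m[y0:y1,x0:x1]
    n,l,s,ce=cv2.connectedComponentsWithStats(M,connectivity=8)
    return [(s[i],ce[i],(l==i)) for i in np.argsort(-s[:,4]) if i>0]
cream=(S<70)&(V>190)
print('label tops / white pad')
for s,ce,m in comp(cream,150,300,180,290)[:5]:
    r=cv2.minAreaRect(np.argwhere(m)[:,::-1].astype(np.float32)); print(s,ce,r)
blk=(V<45)
s,ce,m=comp(blk,255,280,185,210)[0];print('black',s,ce,onz(c,*ce,.03))
for s,ce,m in comp(cream,245,280,235,262)[:1]:print('white',ce,onz(c,*ce,.03))
s,ce,m=comp(cream,203,220,228,245)[0];print('probe',ce,onz(c,*ce,.14)); P=np.array([onz(c,u,v,.14)[:2] for v,u in np.argwhere(m)])
w,E=np.linalg.eigh(np.cov(P.T));print(w**.5*12**.5,'xaxis deg',np.degrees(np.arctan2(E[1,1],E[0,1])))
for nm,b in(('big',(160,190,230,255)),('small',(200,215,262,282))):
    s,ce,m=comp(cream,*b)[0];print(nm,ce,[onz(c,*ce,z).round(3) for z in(.1,.14,.18)])
# brass filter
br=(H>15)&(H<30)&(S>170)&(V>150)
for s,ce,m in comp(br,338,372,210,245)[:2]:
    pts=np.argwhere(m)[:,::-1].astype(np.float32);e=cv2.fitEllipse(cv2.convexHull(pts));print('brass',s,e,onz(c,*e[0],.025))
for nm,b in(('brass',(338,372,210,245)),('blackf',(402,436,210,246))):
    for s,ce,m in comp((S<90)&(V>165),*b)[:4]:print(nm,'mark',s,ce,onz(c,*ce,.025))
print('glass dark')
for b in((338,372,210,245),(402,436,210,246)):
    s,ce,m=comp(V<75,*b)[0];print(s,ce,onz(c,*ce,.022))
for u,v in((296,195),(335,195),(339,250),(299,250)):print('box top',onz(c,u,v,.12).round(3))
print('blower',onz(c,453,219,.115),'door',onz(c,329,175,.08))
E
```

```text
label tops / white pad
[258 244  11  11  92] [262.94565217 249.13043478] ((263.0000305175781, 249.0000457763672), (9.899494171142578, 9.899494171142578), 45.0)
[164 240  10   8  46] [168.2173913  243.56521739] ((168.20689392089844, 243.5172119140625), (4.828078746795654, 8.913375854492188), 68.19859313964844)
[207 235   4   7  23] [208.65217391 237.82608696] ((208.5, 238.0), (6.0, 3.0), 90.0)
[204 270   3   5  12] [204.75 272.25] ((205.0, 272.0), (4.0, 2.0), 90.0)
[296 194   3   1   3] [297. 194.] ((297.0, 194.0), (2.0, 0.0), 180.0)
black [261 192  11  10  89] [265.95505618 196.46067416] [0.61873278 0.20594906 0.03      ]
white [262.94565217 249.13043478] [0.46186488 0.2082437  0.03      ]
probe [208.65217391 237.82608696] [0.48347391 0.34446984 0.14      ]
[0.0100339  0.01701756] xaxis deg 177.75699210966363
big [168.2173913  243.56521739] [array([0.467, 0.466, 0.1  ]), array([0.465, 0.454, 0.14 ]), array([0.463, 0.441, 0.18 ])]
small [204.75 272.25] [array([0.39 , 0.359, 0.1  ]), array([0.39, 0.35, 0.14]), array([0.391, 0.34 , 0.18 ])]
brass [342 215  18  23  77] ((351.434051513671
[... 316 characters left out ...]
3   7] [348. 238.] [ 0.50142789 -0.0412231   0.025     ]
brass mark [360 217   3   2   4] [361.  217.5] [ 0.56333665 -0.07879643  0.025     ]
blackf mark [418 215   2   3   6] [418.5 216. ] [ 0.57217261 -0.24927957  0.025     ]
blackf mark [419 240   2   3   6] [419.5 241. ] [ 0.49805596 -0.25187558  0.025     ]
glass dark
[345 218  20  20 323] [354.55727554 227.6006192 ] [ 0.53302709 -0.06032041  0.022     ]
[406 216  26  26 531] [418.39548023 228.45762712] [ 0.53534641 -0.24939819  0.022     ]
box top [0.611 0.111 0.12 ]
box top [0.614 0.002 0.12 ]
box top [ 0.461 -0.012  0.12 ]
box top [0.458 0.098 0.12 ]
blower [ 0.55506222 -0.32686293  0.115     ] door [0.67839183 0.01985742 0.08      ]
```

```bash
cat >> h.py <<'E'
from scipy.spatial.transform import Rotation as Ro
def rpy(r): return Ro.from_euler('xyz',r,degrees=True).as_matrix()
def need(target,zdeg=None):
    s=get_state();R=rpy(s['eef_rot']);p=s['tcp_pos']
    print('t',s['time_s'],'tcp',p.round(4),'tilt',np.degrees(np.arccos(-R[2,0])).round(2),'opening dir deg',np.degrees(np.arctan2(R[1,2],R[0,2])).round(2),'w',s['gripper_width'].round(4),'F',s['contact_force'].round(2),'j6',s['joints'][5].round(1))
    d=np.array(target)-p; print('toolshift',(R.T@d).round(4),'world',d.round(4))
    if zdeg is not None:
        a=np.degrees(np.arctan2(R[1,2],R[0,2])); dd=(zdeg-a+90)%180-90
        # positive spin about tool x (down) lowers world yaw
        print('world turn',dd.round(2),'spin rad',np.radians(-dd).round(4))
    print('tool axes in world',R.T.round(3).tolist())
E
python3 - <<'E'
from h import *
need([.4835,.3445,.227],87.8)
E
```

```text
Traceback (most recent call last):
  File "h.py", line 16, in need
    print('t',s['time_s'],'tcp',p.round(4),'tilt',np.degrees(np.arccos(-R[2,0])).round(2),'opening dir deg',np.degrees(np.arctan2(R[1,2],R[0,2])).round(2),'w',s['gripper_width'].round(4),'F',s['contact_force'].round(2),'j6',s['joints'][5].round(1))
                                                                                                                                                               ^^^^^^^^^^^^^^^^^^^^^^^^
AttributeError: 'float' object has no attribute 'round'
```

```bash
sed -i "s/s\['gripper_width'\].round(4)/round(s['gripper_width'],4)/" h.py
python3 - <<'E'
from h import *
need([.4835,.3445,.227],87.8)
E
```

```text
t 0.15 tcp [0.1648 0.6542 0.2258] tilt 0.07 opening dir deg -104.14 w 0.0878 F [ 0.84 -0.3  -0.45] j6 -16.5
toolshift [-0.0008  0.3847  0.2224] world [ 0.3187 -0.3097  0.0012]
world turn 11.94 spin rad -0.2085
tool axes in world [[-0.0, -0.001, -1.0], [0.97, -0.244, 0.0], [-0.244, -0.97, 0.001]]
```

>>> play_rows(
  series=[0,0.032,0.0185,0,0,0.032,0.0185,0,0,0.032,0.0185,0,0,0.032,0.0185,0,0,0.032,0.0185,0],
  jaw=100,
)

```text
time_s: 0.57
tcp_pos: [0.2983, 0.5243, 0.2263]
eef_rot: [-8.6, 90.0, -112.7]
contact_force: [1.0, 0.8, 0.4]
gripper_width: 0.0876
```

>>> play_rows(
  series=[0,0.032,0.0185,0,0,0.032,0.0185,0,0,0.032,0.0185,0,0,0.032,0.0185,0,0,0.032,0.0185,0],
)

```text
time_s: 0.98
tcp_pos: [0.4309, 0.3954, 0.2265]
eef_rot: [-55.6, 90.0, -159.7]
contact_force: [0.3, 0.8, -0.1]
gripper_width: 0.088
```

>>> play_rows(
  series=[0,0,0,-0.104,0,0,0,-0.104,0,0,0,0,0,0,0,0,0,0,0,0],
)

```text
time_s: 1.4
tcp_pos: [0.4298, 0.3971, 0.2264]
eef_rot: [-44.9, 90.0, -137.3]
contact_force: [-0.1, 0.3, -1.0]
gripper_width: 0.0877
```

```bash
python3 - <<'E'
from h import *
need([.4835,.3445,.227],87.8)
c=snap('wrist','w1')
E
```

```text
t 1.4 tcp [0.4298 0.3971 0.2264] tilt 0.01 opening dir deg -92.39 w 0.0877 F [-0.1   0.29 -1.03] j6 25.7
toolshift [-0.0006  0.0559  0.0503] world [ 0.0537 -0.0526  0.0006]
world turn 0.19 spin rad -0.0033
tool axes in world [[-0.0, -0.0, -1.0], [0.999, -0.042, -0.0], [-0.042, -0.999, 0.0]]
```

View pics/w1.png

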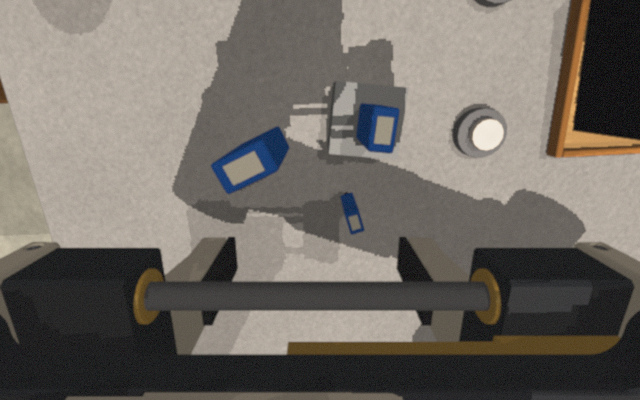

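```bash
cat > lab.py <<'E'
from h import *
def label(c,b,blue=True):
    hsv=cv2.cvtColor(c['img'],cv2.COLOR_BGR2HSV).astype(int);x0,x1,y0,y1=b
    m=((hsv[...,1]<90)&(hsv[...,2]>120));M=np.zeros(m.shape,np.uint8);M[y0:y1,x0:x1]=m[y0:y1,x0:x1]
    n,l,s,ce=cv2.connectedComponentsWithStats(M,connectivity=4);i=1+np.argmax(s[1:,4])
    return s[i],ce[i],np.argwhere(l==i)[:,::-1]
def pose(c,pts,z):
    P=np.array([onz(c,u,v,z)[:2] for u,v in pts]);w,E=np.linalg.eigh(np.cov(P.T))
    r=cv2.minAreaRect((P*1000).astype(np.float32))
    return P.mean(0),(w*12)**.5,np.degrees(np.arctan2(E[1,1],E[0,1])),r
E
python3 - <<'E'
from lab import *
print(get_state()['joints'].round(1))
c=ld('w1')
s,ce,p=label(c,(372,397,113,148));print(s,ce,pose(c,p,.14))
for z in (.1,.14,.18): print('big',z,onz(c,243,170,z).round(3),'small',onz(c,355,224,z).round(3))
print('white',onz(c,488,135,.03))
E
```

```text
[ 61.9  12.2 -11.   -0.  -66.8  25.8]
[374 116  20  29 453] [383.57836645 129.90286976] (array([0.48580082, 0.34489459]), array([0.01217258, 0.02013347]), np.float64(172.9559683038958), ((485.8023376464844, 344.7682800292969), (12.4784574508667, 20.41938018798828), 82.00701904296875))
big 0.1 [0.451 0.462 0.1  ] small [0.394 0.362 0.1  ]
big 0.14 [0.46  0.453 0.14 ] small [0.411 0.367 0.14 ]
big 0.18 [0.469 0.443 0.18 ] small [0.428 0.371 0.18 ]
white [0.46321668 0.20963839 0.03      ]
```

>>> play_rows(
  series=[0,0.029,0.025,0,0,0.029,0.025,0,0,0,0,0.088,0,0,0,0,0,0,0,0],
)

```text
time_s: 1.87
tcp_pos: [0.4858, 0.3449, 0.2264]
eef_rot: [-70.7, 90.0, -167.9]
contact_force: [-0.5, -0.1, 0.3]
gripper_width: 0.0878
```

```bash
python3 - <<'E'
from lab import *
need([.4855,.3448,.096],82.5)
c=snap('wrist','w2')
print(proj(c,[.4855,.3448,.14]))
E
```

```text
t 1.8667 tcp [0.4858 0.3449 0.2264] tilt 0.01 opening dir deg -97.24 w 0.0878 F [-0.5  -0.1   0.26] j6 28.6
toolshift [ 0.1304 -0.0003  0.0002] world [-3.000e-04 -1.000e-04 -1.304e-01]
world turn -0.26 spin rad 0.0045
tool axes in world [[-0.0, -0.0, -1.0], [0.992, -0.126, -0.0], [-0.126, -0.992, 0.0]]
[316.89969535 204.34670182]
```

View pics/w2.png

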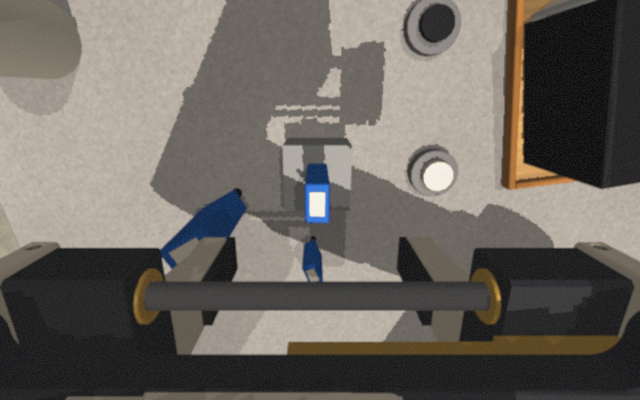

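```bash
python3 - <<'E'
from lab import *
c=ld('w2')
s,ce,p=label(c,(307,329,190,220));print(s,ce,pose(c,p,.14))
hsv=cv2.cvtColor(c['img'],cv2.COLOR_BGR2HSV).astype(int)
bl=((hsv[...,0]>100)&(hsv[...,0]<125)&(hsv[...,1]>120)&(hsv[...,2]>140));
q=np.argwhere(bl[180:230,300:335])[:,::-1]+[300,180]; hull=cv2.convexHull(np.vstack([q,p]).astype(np.float32))[:,0]
W=np.array([onz(c,u,v,.14)[:2]*1000 for u,v in hull],np.float32);print(cv2.minAreaRect(W))
for u,v,z in((437,176,.03),(437,22,.03)):print(onz(c,u,v,z))
E
```

```text
[309 192  17  25 407] [316.76412776 203.81326781] (array([0.48591771, 0.344857  ]), array([0.01301678, 0.02097131]), np.float64(170.88782890024785), ((485.661865234375, 344.71246337890625), (12.743118286132812, 20.335926055908203), 82.35482788085938))
((486.3408508300781, 344.76690673828125), (18.834043502807617, 32.19650650024414), 82.13961029052734)
[0.46426867 0.21095531 0.03      ]
[0.62073655 0.20880917 0.03      ]
```

>>> play_rows(
  series=[0,0,0,0.01,0.03,0,0,0,0.032,0,0,0,0.032,0,0,0,0.032,0,0,0],
  jaw=68,
)

```text
time_s: 2.33
tcp_pos: [0.4853, 0.3457, 0.0998]
eef_rot: [154.8, 89.9, 57.1]
contact_force: [0.8, -0.3, -0.7]
gripper_width: 0.0617
```

>>> play_rows(
  series=[0,0,0,0,0,0,0,0,0,0,0,0,0,0,0,0,0,0,0,0],
  jaw=5,
  squeeze=25,
)

```text
time_s: 2.75
tcp_pos: [0.4863, 0.3455, 0.1021]
eef_rot: [149.7, 89.9, 51.9]
contact_force: [-0.7, -0.3, 0.3]
gripper_width: 0.0318
```

>>> play_rows(
  series=[0,0,0,0,0,0,0,0,0,0,0,0,0,0,0,0,0,0,0,0],
)

```text
time_s: 3.17
tcp_pos: [0.4862, 0.345, 0.1014]
eef_rot: [144.8, 89.9, 46.9]
contact_force: [-2.6, -0.5, 6.3]
gripper_width: 0.02
```

>>> play_rows(
  series=[0,0,0,0,-0.02,0,0,0,-0.02,0,0,0,-0.02,0,0,0,0,0,0,0],
)

```text
time_s: 3.58
tcp_pos: [0.4877, 0.3461, 0.1646]
eef_rot: [140.1, 89.7, 42.3]
contact_force: [-0.6, 1.8, -0.4]
gripper_width: 0.02
```

>>> play_rows(
  series=[-0.02,0,0,0,-0.02,0,0,0,0,0,0,0,0,0,0,0,0,0,0,0],
)

```text
time_s: 4.0
tcp_pos: [0.4856, 0.3444, 0.1997]
eef_rot: [-58.3, 89.9, -156.2]
contact_force: [-0.3, 0.2, -1.5]
gripper_width: 0.0199
```

```bash
python3 - <<'E'
from lab import *
need([.463,.2095,.1485])
c=snap('wrist','w3');d=snap('scene','s3')
cv2.imwrite('pics/s3c.png',cv2.resize(d['img'][170:290,330:480],None,fx=5,fy=5,interpolation=cv2.INTER_CUBIC))
E
```

```text
t 4.0 tcp [0.4856 0.3444 0.1997] tilt 0.06 opening dir deg -97.86 w 0.0199 F [-0.32  0.25 -1.5 ] j6 28.0
toolshift [ 0.0513 -0.0039  0.1367] world [-0.0226 -0.1349 -0.0512]
tool axes in world [[-0.001, -0.0, -1.0], [0.991, -0.137, -0.001], [-0.137, -0.991, 0.001]]
```

View pics/w3.png

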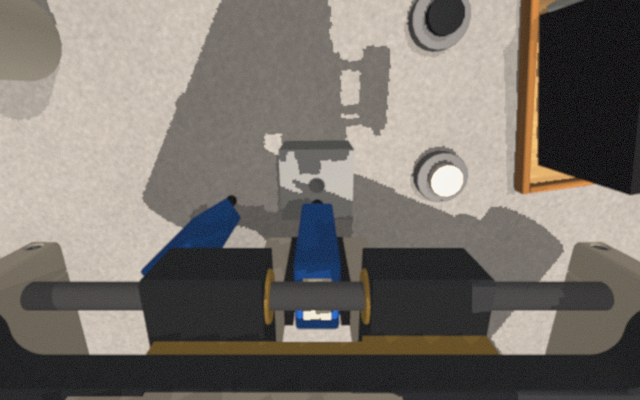

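View pics/s3c.png

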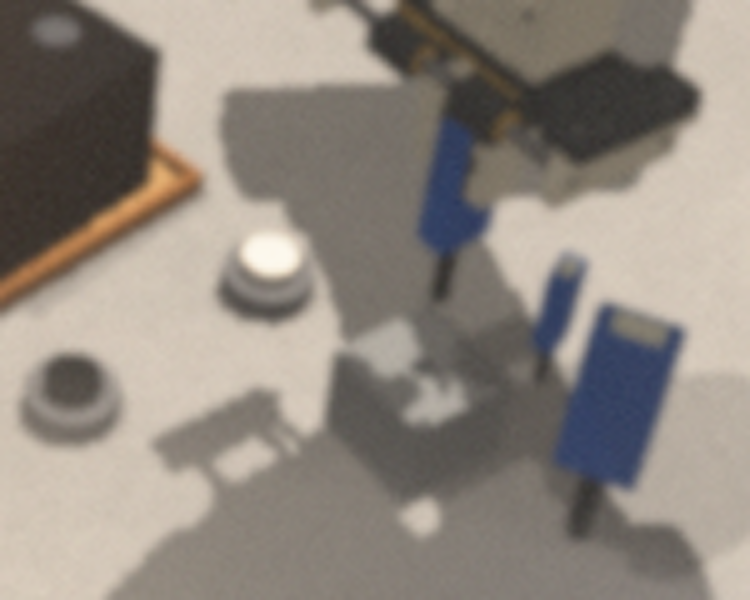

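>>> play_rows(
  series=[0,-0.001,0.034,0,0,-0.001,0.034,0,0,-0.001,0.034,0,0,-0.001,0.035,0,0,0,0,0],
)

```text
time_s: 4.52
tcp_pos: [0.4611, 0.2046, 0.1997]
eef_rot: [-48.6, 89.8, -146.6]
contact_force: [-0.8, -0.5, -0.9]
gripper_width: 0.0195
```

>>> play_rows(
  series=[0.024,0,0,0,0.024,0,0,0,0.022,0,0,0,0,0,0,0,0,0,0,0],
)

```text
time_s: 4.93
tcp_pos: [0.4628, 0.2088, 0.1295]
eef_rot: [-33.2, 89.8, -131.0]
contact_force: [0.7, -0.6, -0.7]
gripper_width: 0.0197
```

```bash
python3 - <<'E'
from lab import *
c=ld('w3')
for n in('w1','w2','w3'):
    c=ld(n);M=((c['img'].min(2)>215)).astype(np.uint8);M[:100]=0;M[230:]=0;M[:,:400]=0;M[:,520:]=0
    k,l,s,ce=cv2.connectedComponentsWithStats(M);i=1+np.argmax(s[1:,4]);print(s[i],onz(c,*ce[i],.03))
    if n!='w1':
        M=((c['img'].max(2)<45)).astype(np.uint8);M[60:]=0;M[:,:400]=0;M[:,480:]=0
        k,l,s,ce=cv2.connectedComponentsWithStats(M);i=1+np.argmax(s[1:,4]);print('blk',s[i],onz(c,*ce[i],.03))
need([.463,.2095,.128])
c=snap('wrist','w4');d=snap('scene','s4')
cv2.imwrite('pics/s4c.png',cv2.resize(d['img'][150:270,320:470],None,fx=5,fy=5,interpolation=cv2.INTER_CUBIC))
E
```

```text
[474 120  29  29 632] [0.46399358 0.2101858  0.03      ]
[424 163  28  27 598] [0.46411226 0.20995316 0.03      ]
blk [419  14  18  28  95] [0.61595287 0.22169338 0.03      ]
[432 166  31  30 731] [0.46410611 0.20973953 0.03      ]
blk [426   6  15  29  92] [0.61574312 0.22280838 0.03      ]
t 4.9333 tcp [0.4628 0.2088 0.1295] tilt 0.21 opening dir deg -97.84 w 0.0197 F [ 0.73 -0.64 -0.65] j6 35.7
toolshift [ 0.0015  0.0001 -0.0008] world [ 0.0002  0.0007 -0.0015]
tool axes in world [[-0.002, -0.003, -1.0], [0.991, -0.136, -0.002], [-0.136, -0.991, 0.003]]
```

View pics/w4.png

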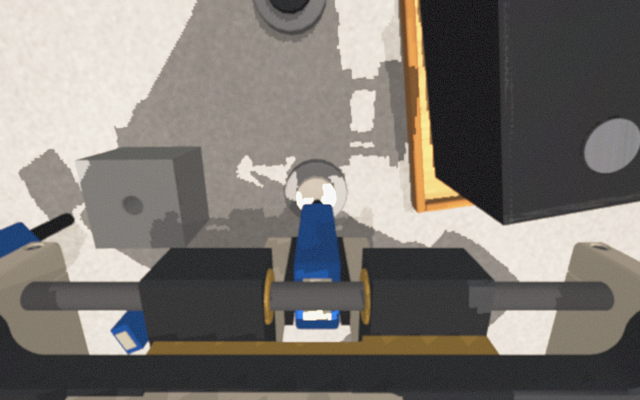

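View pics/s4c.png

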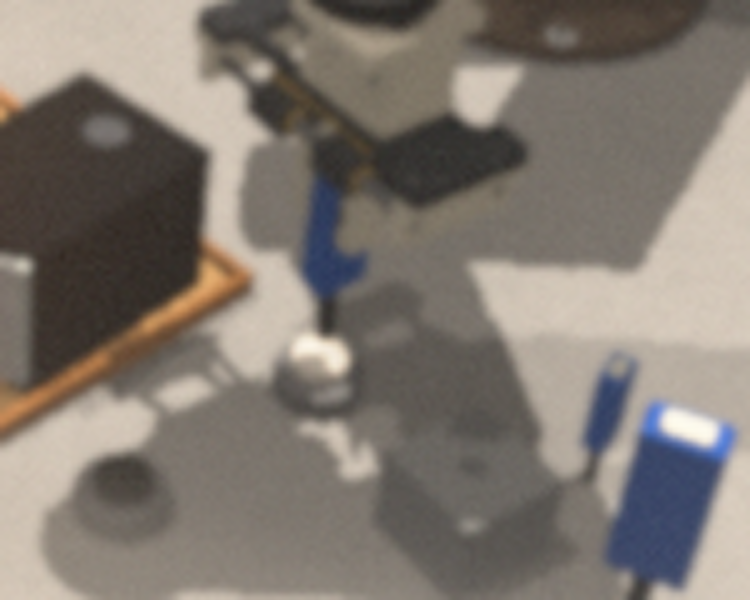

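The probe's nose stands over the white pad, about 12 mm above it. I'm lowering it now.

>>> play_rows(
  series=[0.005,0.001,-0.001,0,0.005,0,0,0,0.003,0,0,0,0,0,0,0,0,0,0,0],
)

```text
time_s: 5.45
tcp_pos: [0.4644, 0.2104, 0.1175]
eef_rot: [-34.8, 90.0, -132.6]
contact_force: [0.4, 0.2, -0.5]
gripper_width: 0.0199
```

>>> play_rows(
  series=[0.002,0,0,0,0.001,0,0,0,0.001,0,0,0,0,0,0,0,0,0,0,0],
)

```text
time_s: 5.87
tcp_pos: [0.4648, 0.2106, 0.1138]
eef_rot: [129.6, 90.0, 31.7]
contact_force: [-0.0, 0.2, 1.7]
gripper_width: 0.0198
```

>>> play_rows(
  series=[0.001,0,0,0,0.001,0,0,0,0,0,0,0,0,0,0,0,0,0,0,0],
)

```text
time_s: 6.28
tcp_pos: [0.4648, 0.2106, 0.1117]
eef_rot: [132.8, 90.0, 34.9]
contact_force: [0.2, 0.6, 2.1]
gripper_width: 0.0198
```

>>> play_rows(
  series=[0,0,0,0,0,0,0,0,0,0,0,0,0,0,0,0,0,0,0,0],
)

```text
time_s: 6.7
tcp_pos: [0.4647, 0.2106, 0.1117]
eef_rot: [135.4, 90.0, 37.6]
contact_force: [1.0, 1.3, 2.4]
gripper_width: 0.0201
```

```bash
python3 - <<'E'
from lab import *
need([.6197,.2075,.1305])
d=snap('scene','s5')
cv2.imwrite('pics/s5c.png',cv2.resize(d['img'][150:270,320:470],None,fx=5,fy=5,interpolation=cv2.INTER_CUBIC))
E
```

```text
t 6.7 tcp [0.4647 0.2106 0.1117] tilt 0.03 opening dir deg -97.83 w 0.0201 F [1.02 1.34 2.45] j6 35.7
toolshift [-0.0188  0.154  -0.0181] world [ 0.155  -0.0031  0.0188]
tool axes in world [[0.0, 0.0, -1.0], [0.991, -0.136, 0.0], [-0.136, -0.991, -0.0]]
```

View pics/s5c.png

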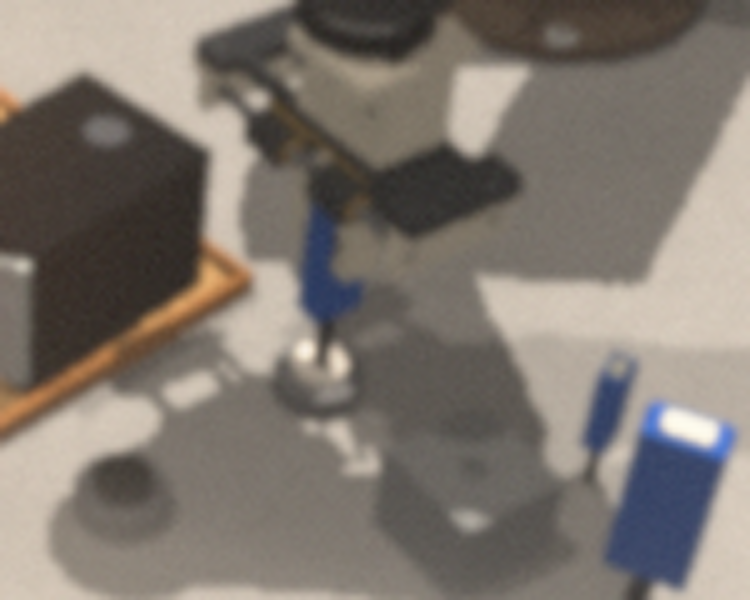

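>>> play_rows(
  series=[-0.015,0,0,0,-0.03,0,0,0,0,0.03,-0.004,0,0,0.03,-0.004,0,0,0.03,-0.004,0],
)

```text
time_s: 7.17
tcp_pos: [0.5555, 0.2099, 0.1568]
eef_rot: [-107.1, 90.0, 155.1]
contact_force: [-0.6, 1.3, -0.9]
gripper_width: 0.0197
```

>>> play_rows(
  series=[0,0.03,-0.003,0,0,0.034,-0.003,0,0,0,0,0,0,0,0,0,0,0,0,0],
)

```text
time_s: 7.58
tcp_pos: [0.6184, 0.2065, 0.1551]
eef_rot: [-58.3, 89.8, -156.2]
contact_force: [-0.7, -1.2, -1.6]
gripper_width: 0.0198
```

```bash
python3 - <<'E'
from lab import *
need([.6197,.2075,.1285])
c=snap('wrist','w6')
print(proj(c,[.6197,.2075,.03]))
E
```

```text
t 7.5833 tcp [0.6184 0.2065 0.1551] tilt 0.19 opening dir deg -97.89 w 0.0198 F [-0.68 -1.18 -1.63] j6 46.6
toolshift [ 0.0266  0.0012 -0.0012] world [ 0.0013  0.001  -0.0266]
tool axes in world [[-0.003, -0.001, -1.0], [0.991, -0.137, -0.003], [-0.137, -0.991, 0.002]]
[315.25828983 188.59008192]
```

View pics/w6.png

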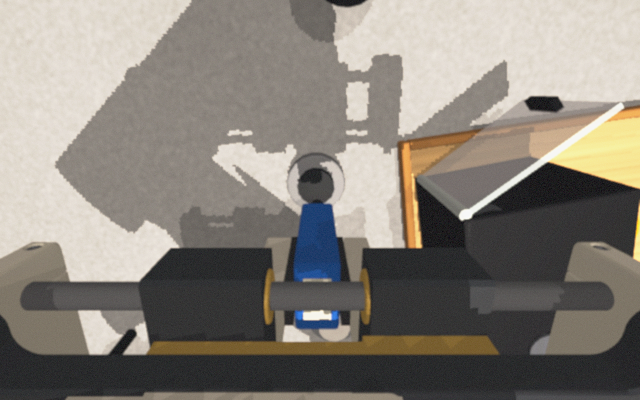

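>>> play_rows(
  series=[0.02,0.002,0,0,0.013,0,0,0,0.003,0,0,0,0,0,0,0,0,0,0,0],
)

```text
time_s: 8.05
tcp_pos: [0.6212, 0.2073, 0.1214]
eef_rot: [102.3, 90.0, 4.5]
contact_force: [-0.1, 1.1, -1.1]
gripper_width: 0.0202
```

```bash
python3 - <<'E'
from lab import *
need([.6205,.2080,.1115])
d=snap('scene','s7')
cv2.imwrite('pics/s7c.png',cv2.resize(d['img'][170:290,280:430],None,fx=5,fy=5,interpolation=cv2.INTER_CUBIC))
E
```

```text
t 8.05 tcp [0.6212 0.2073 0.1214] tilt 0.03 opening dir deg -97.79 w 0.0202 F [-0.13  1.13 -1.08] j6 46.7
toolshift [ 0.0099 -0.0008 -0.0006] world [-0.0007  0.0007 -0.0099]
tool axes in world [[0.001, 0.0, -1.0], [0.991, -0.136, 0.001], [-0.136, -0.991, -0.0]]
```

View pics/s7c.png

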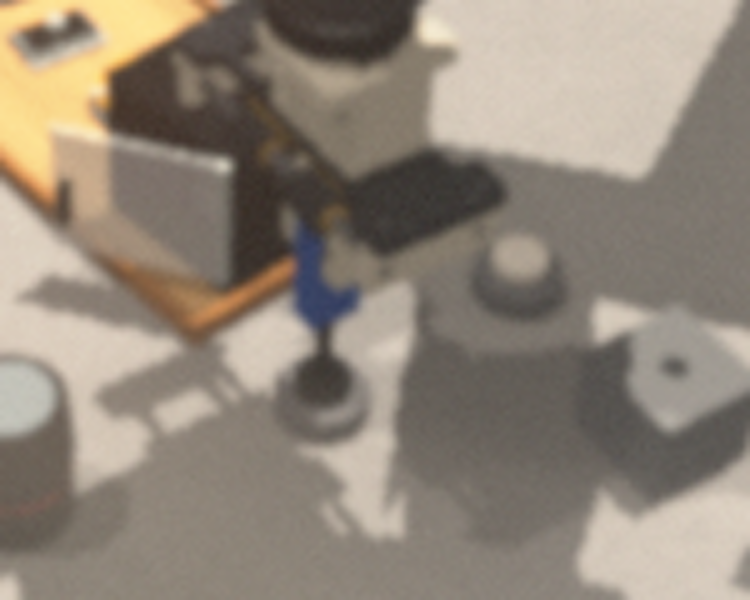

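The nose is centred over the black pad, and I'm pressing it down now.

>>> play_rows(
  series=[0.004,0,0,0,0.003,0,0,0,0.001,0,0,0,0,0,0,0,0,0,0,0],
)

```text
time_s: 8.52
tcp_pos: [0.622, 0.2073, 0.1131]
eef_rot: [129.7, 89.9, 31.8]
contact_force: [0.5, 1.4, 2.7]
gripper_width: 0.0196
```

>>> play_rows(
  series=[0.001,0,0,0,0.001,0,0,0,0,0,0,0,0,0,0,0,0,0,0,0],
)

```text
time_s: 8.93
tcp_pos: [0.6218, 0.2071, 0.1108]
eef_rot: [121.2, 90.0, 23.4]
contact_force: [1.0, 1.0, 3.2]
gripper_width: 0.0201
```

>>> play_rows(
  series=[0,0,0,0,0,0,0,0,0,0,0,0,0,0,0,0,0,0,0,0],
)

```text
time_s: 9.35
tcp_pos: [0.6216, 0.207, 0.1106]
eef_rot: [104.7, 90.0, 6.8]
contact_force: [1.4, 0.9, 2.6]
gripper_width: 0.0199
```

```bash
python3 - <<'E'
from lab import *
need([.5325,-.060,.27],58.7)
E
```

```text
t 9.35 tcp [0.6216 0.207  0.1106] tilt 0.01 opening dir deg -97.84 w 0.0199 F [1.4  0.88 2.6 ] j6 46.7
toolshift [-0.1594 -0.0519  0.2766] world [-0.0891 -0.267   0.1594]
world turn -23.46 spin rad 0.4095
tool axes in world [[0.0, 0.0, -1.0], [0.991, -0.136, 0.0], [-0.136, -0.991, -0.0]]
```

>>> play_rows(
  series=[-0.02,0,0,0,-0.035,0,0,0,-0.035,0,0,0,-0.035,0,0,0,-0.035,0,0,0],
)

```text
time_s: 9.77
tcp_pos: [0.6201, 0.2061, 0.2709]
eef_rot: [-55.8, 89.8, -153.7]
contact_force: [0.9, 0.7, -1.8]
gripper_width: 0.0196
```

```bash
python3 - <<'E'
from lab import *
need([.5325,-.060,.27],58.7)
E
```

```text
t 9.7667 tcp [0.6201 0.2061 0.2709] tilt 0.21 opening dir deg -97.86 w 0.0196 F [ 0.95  0.73 -1.77] j6 46.7
toolshift [ 0.0017 -0.0504  0.2756] world [-0.0876 -0.2661 -0.0009]
world turn -23.44 spin rad 0.4091
tool axes in world [[-0.003, -0.002, -1.0], [0.991, -0.137, -0.003], [-0.137, -0.991, 0.002]]
```

>>> play_rows(
  series=[0,-0.005,0.0276,0,0,-0.005,0.0276,0,0,-0.005,0.0276,0,0,-0.005,0.0276,0,0,-0.005,0.0276,0],
)

```text
time_s: 10.18
tcp_pos: [0.576, 0.0721, 0.2694]
eef_rot: [-66.7, 89.8, -164.6]
contact_force: [0.3, -0.5, -0.6]
gripper_width: 0.0202
```

>>> play_rows(
  series=[0,-0.005,0.0276,0,0,-0.005,0.0276,0,0,-0.005,0.0276,0,0,-0.005,0.0276,0,0,-0.005,0.0276,0],
)

```text
time_s: 10.6
tcp_pos: [0.5323, -0.061, 0.2695]
eef_rot: [-78.5, 89.8, -176.3]
contact_force: [0.3, 0.2, -0.9]
gripper_width: 0.02
```

>>> play_rows(
  series=[0,0,0,0.102,0,0,0,0.102,0,0,0,0.102,0,0,0,0.102,0,0,0,0],
)

```text
time_s: 11.02
tcp_pos: [0.533, -0.06, 0.2695]
eef_rot: [-54.6, 89.8, -176.2]
contact_force: [0.4, 0.3, -0.5]
gripper_width: 0.02
```

>>> play_rows(
  series=[0,0,0,0,0,0,0,0,0,0,0,0,0,0,0,0,0,0,0,0],
)

```text
time_s: 11.43
tcp_pos: [0.5343, -0.0596, 0.2705]
eef_rot: [-54.0, 90.0, -175.2]
contact_force: [0.7, -0.5, -1.0]
gripper_width: 0.0195
```

```bash
python3 - <<'E'
from lab import *
need([.5325,-.060,.27],58.7)
c=snap('wrist','w8')
print(proj(c,[.5325,-.060,.022]))
E
```

```text
t 11.4333 tcp [ 0.5343 -0.0596  0.2705] tilt 0.02 opening dir deg -121.16 w 0.0195 F [ 0.71 -0.52 -1.04] j6 44.3
toolshift [ 0.0005 -0.0013  0.0013] world [-0.0018 -0.0004 -0.0005]
world turn -0.14 spin rad 0.0025
tool axes in world [[-0.0, -0.0, -1.0], [0.856, -0.517, -0.0], [-0.517, -0.856, 0.0]]
[318.18056887 163.51929939]
```

View pics/w8.png

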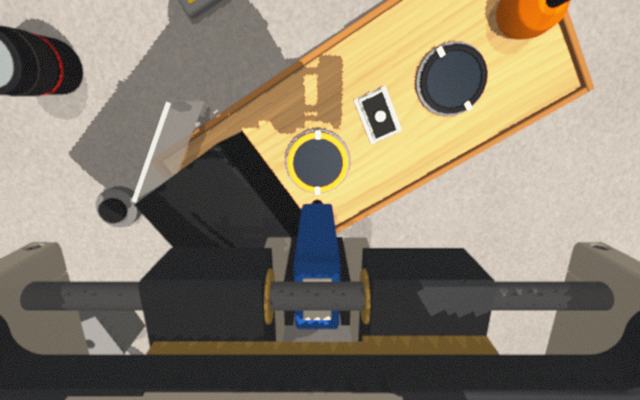

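Both marks are visible, at (318,134) and (318,190), and the glass centre is near (318,162). That line is nearly parallel to the probe's width. I'll measure it precisely.

```bash
cat > filt.py <<'E'
from lab import *
def filt(c,b,zoom=None):
    x0,x1,y0,y1=b;hsv=cv2.cvtColor(c['img'],cv2.COLOR_BGR2HSV).astype(int)
    # fill dark glass
    M=np.zeros(hsv.shape[:2],np.uint8);M[y0:y1,x0:x1]=(hsv[...,2]<90)[y0:y1,x0:x1]
    n,l,s,ce=cv2.connectedComponentsWithStats(M,connectivity=4);i=1+np.argmax(s[1:,4])
    e=cv2.fitEllipse(cv2.findContours((l==i).astype(np.uint8),0,1)[0][0]);print('glass',s[i],ce[i],e,onz(c,*e[0],.022))
    M=np.zeros(hsv.shape[:2],np.uint8);M[y0:y1,x0:x1]=((hsv[...,1]<70)&(hsv[...,2]>170))[y0:y1,x0:x1]
    n,l,s,ce=cv2.connectedComponentsWithStats(M,connectivity=4)
    for i in range(1,n):
        if s[i,4]>8:print('white',s[i],ce[i],onz(c,*ce[i],.025))
E
python3 - <<'E'
from filt import *
filt(ld('w8'),(286,350,128,195))
c=ld('w8')
a,b=onz(c,318,134.5,.025),onz(c,318,190.5,.025);print(a,b,(a+b)/2,np.degrees(np.arctan2(*(a-b)[[1,0]])))
E
```

```text
glass [294 153   7  17  51] [296.47058824 161.29411765] ((296.7566833496094, 161.06161499023438), (5.257616996765137, 14.554102897644043), 5.270676136016846) [ 0.5493577  -0.03825851  0.022     ]
white [315 130   7  10  58] [317.60344828 134.36206897] [ 0.5647555  -0.07858312  0.025     ]
white [325 130  25  42  96] [340.44791667 144.36458333] [ 0.53948044 -0.09658079  0.025     ]
white [314 186   7   9  46] [317.10869565 190.52173913] [ 0.5031437  -0.04067297  0.025     ]
[ 0.5643581  -0.07891518  0.025     ] [ 0.50256873 -0.04168182  0.025     ] [ 0.53346341 -0.0602985   0.025     ] -31.072551913922673
```

>>> play_rows(
  series=[0.02,0,0,0,0.03,0,0,0,0.03,0,0,0,0.03,0,0,0,0.01,0,0,0],
)

```text
time_s: 11.9
tcp_pos: [0.5318, -0.0598, 0.1465]
eef_rot: [-56.3, 89.7, -177.5]
contact_force: [-1.5, -0.3, -0.5]
gripper_width: 0.0203
```

>>> play_rows(
  series=[0,0,0,0,0,0,0,0,0,0,0,0,0,0,0,0,0,0,0,0],
)

```text
time_s: 12.32
tcp_pos: [0.5353, -0.0594, 0.1521]
eef_rot: [131.8, 89.8, 10.6]
contact_force: [-0.7, -0.5, -0.4]
gripper_width: 0.0205
```

```bash
python3 - <<'E'
from filt import *
need([.5339,-.0597,.1185],58.4)
c=snap('wrist','w9');d=snap('scene','s9')
print(proj(c,[.5339,-.0597,.022]), proj(d,[.5339,-.0597,.022]))
cv2.imwrite('pics/s9c.png',cv2.resize(d['img'][120:240,230:380],None,fx=5,fy=5,interpolation=cv2.INTER_CUBIC))
E
```

```text
t 12.3167 tcp [ 0.5353 -0.0594  0.1521] tilt 0.16 opening dir deg -121.2 w 0.0205 F [-0.7  -0.49 -0.37] j6 44.3
toolshift [ 0.0336 -0.0011  0.001 ] world [-0.0014 -0.0003 -0.0336]
world turn -0.4 spin rad 0.0069
tool axes in world [[0.003, 0.001, -1.0], [0.855, -0.518, 0.002], [-0.518, -0.855, -0.002]]
[318.57514485 189.86041055] [309.39030783 187.56792524]
```

View pics/w9.png

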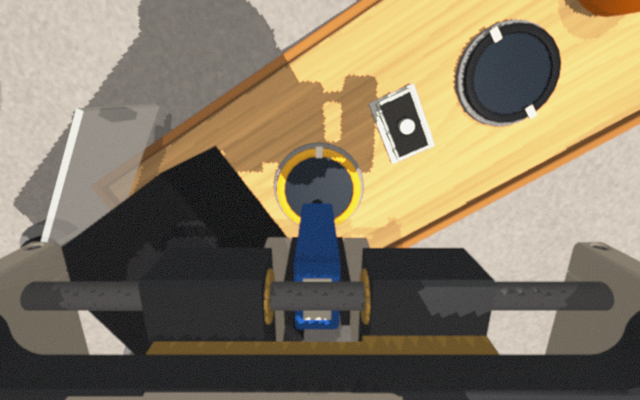

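View pics/s9c.png

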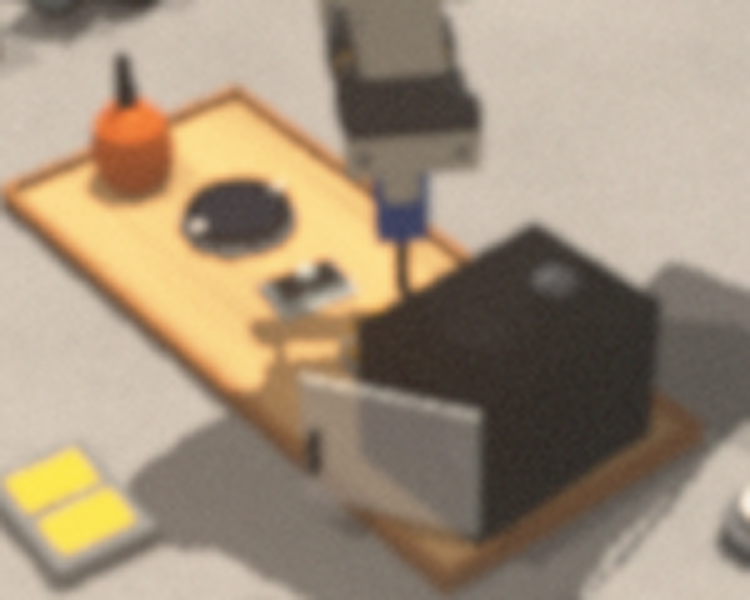

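>>> play_rows(
  series=[0.006,0,0,0,0.007,0,0,0,0.007,0,0,0,0.005,0,0,0,0.003,0,0,0],
)

```text
time_s: 12.83
tcp_pos: [0.5337, -0.0598, 0.1212]
eef_rot: [-48.5, 89.9, -169.7]
contact_force: [-0.6, -0.4, 0.4]
gripper_width: 0.0201
```

>>> play_rows(
  series=[0,0,0,0,0,0,0,0,0,0,0,0,0,0,0,0,0,0,0,0],
)

```text
time_s: 13.25
tcp_pos: [0.5346, -0.0596, 0.1229]
eef_rot: [132.8, 90.0, 11.6]
contact_force: [-0.4, 0.2, -2.0]
gripper_width: 0.0201
```

```bash
python3 - <<'E'
from filt import *
d=ld('s9');print(proj(d,[.5345,-.0597,.152-.086]))
need([.5339,-.0597,.1185],58.4)
c=snap('wrist','w10');d=snap('top','t10')
print('filter c',proj(c,[.5339,-.0597,.022]),'tip exp',proj(c,[.5339,-.0597,.035]))
cv2.imwrite('pics/w10c.png',cv2.resize(c['img'][120:345,220:420],None,fx=2.6,fy=2.6,interpolation=cv2.INTER_CUBIC))
cv2.imwrite('pics/t10c.png',cv2.resize(d['img'][150:280,180:480],None,fx=2.6,fy=2.6,interpolation=cv2.INTER_CUBIC))
E
```

```text
[309.01822667 177.23322262]
t 13.25 tcp [ 0.5346 -0.0596  0.1229] tilt 0.03 opening dir deg -121.21 w 0.0201 F [-0.36  0.16 -1.97] j6 44.3
toolshift [ 0.0044 -0.0005  0.0004] world [-0.0007 -0.0001 -0.0044]
world turn -0.39 spin rad 0.0067
tool axes in world [[0.001, 0.0, -1.0], [0.855, -0.518, 0.0], [-0.518, -0.855, -0.0]]
filter c [317.95762567 198.86357767] tip exp [318.00510484 203.88580675]
```

View pics/w10c.png

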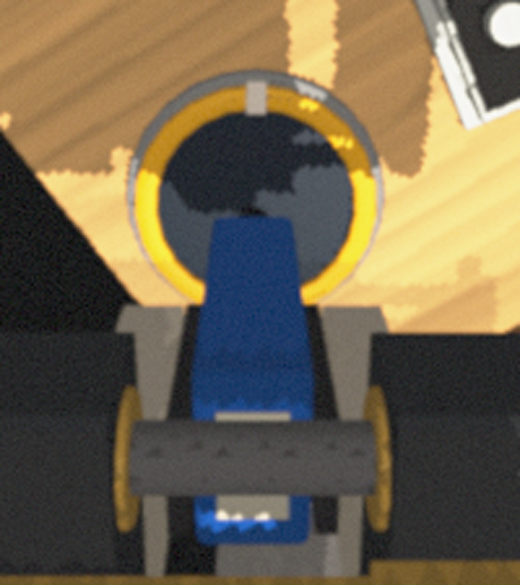

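View pics/t10c.png

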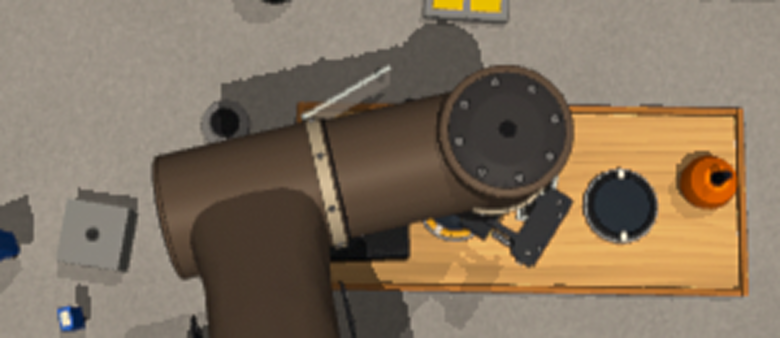

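>>> play_rows(
  series=[0.002,0,0,0,0.0015,0,0,0,0,0,0,0,0,0,0,0,0,0,0,0],
)

```text
time_s: 13.77
tcp_pos: [0.5344, -0.0596, 0.119]
eef_rot: [-23.7, 90.0, -144.9]
contact_force: [-0.1, 0.6, -1.0]
gripper_width: 0.02
```

>>> play_rows(
  series=[0,0,0,0,0,0,0,0,0,0,0,0,0,0,0,0,0,0,0,0],
)

```text
time_s: 14.18
tcp_pos: [0.5344, -0.0596, 0.1191]
eef_rot: [144.6, 90.0, 23.4]
contact_force: [0.2, -0.1, -0.7]
gripper_width: 0.0199
```

>>> play_rows(
  series=[0,0,0,0,0,0,0,0,0,0,0,0,0,0,0,0,0,0,0,0],
)

```text
time_s: 14.6
tcp_pos: [0.5344, -0.0596, 0.1191]
eef_rot: [130.8, 90.0, 9.6]
contact_force: [0.4, 0.6, -2.0]
gripper_width: 0.02
```

```bash
python3 - <<'E'
from filt import *
need([.5339,-.0597,.1185],58.4)
print(get_state()['qd'].round(2))
c=snap('wrist','w11')
# probe axis check: label on top vs tcp
ztop=.033+.125
print('exp top centre',proj(c,[.5343,-.0597,ztop]),'exp tip',proj(c,[.5343,-.0597,.033]))
cv2.imwrite('pics/w11c.png',cv2.resize(c['img'][180:340,260:380],None,fx=4.5,fy=3.7,interpolation=cv2.INTER_CUBIC))
d=snap('scene','s11')
e=ld('scene0')['img'];diff=cv2.absdiff(d['img'],e).max(2)
cv2.imwrite('pics/s11c.png',cv2.resize(np.hstack([e[120:240,220:380],d['img'][120:240,220:380]]),None,fx=2.5,fy=2.5))
E
```

```text
t 14.6 tcp [ 0.5344 -0.0596  0.1191] tilt 0.0 opening dir deg -121.22 w 0.02 F [ 0.37  0.55 -2.03] j6 44.3
toolshift [ 0.0006 -0.0004  0.0003] world [-0.0005 -0.0001 -0.0006]
world turn -0.38 spin rad 0.0067
tool axes in world [[0.0, 0.0, -1.0], [0.855, -0.518, 0.0], [-0.518, -0.855, -0.0]]
[-0.05  0.04 -0.08 -0.02  0.09  0.1 ]
exp top centre [318.14757384 299.24631987] exp tip [317.5395963  203.98445016]
```

View pics/w11c.png

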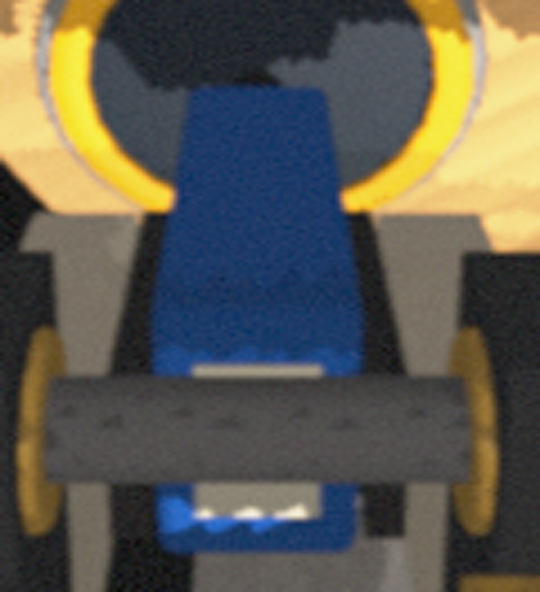

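View pics/s11c.png

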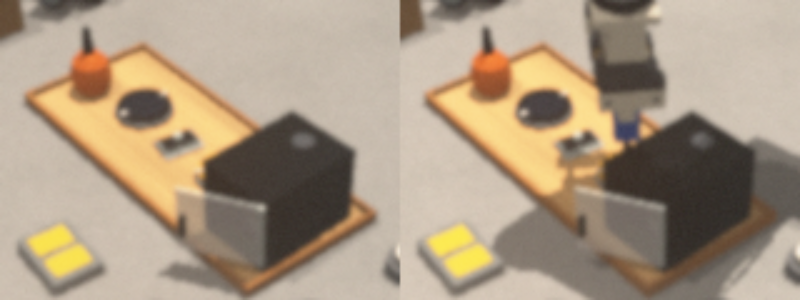

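```bash
python3 -c "
from plant import close_job
print(close_job())"
```

```text
the job is handed in; nothing more can be done
None
```

I took the middle-sized blue probe out of its stand, touched it on the white pad and then the black pad, and stopped with it held still over the brass-rimmed filter. I handed the job in there after about 15 s; no verdict is reported.

- **Pad touches:** I held each for well over half a second. The force read about 2 N on the white pad and about 3 N on the black, both far below the 15 N limit.
- **Final pose:** The gripper is within about 1 mm of the measured centre of the glass and shows no tilt. The probe's broad sides are within about 0.5° of the line through the white marks.
- **Tip height:** About 11 mm above the glass. I worked this out from the gripper's height at the grasp and at pad contact. The probe hid most of the tip in the last wrist picture and the dry box hid it in the scene view, so I could not check it directly.
- **Other things:** Comparing the scene picture before and after shows the blower, black filter, release plate, dry box and door unmoved. The brass filter is hidden in that view; in the wrist pictures it sat where I had first measured it. I did not check the lens and card case closely.

No check failed. The camera views disagreed by 2–3 mm on the pad positions and about 5° on the probe's direction in the stand. I relied mainly on the closer wrist views.

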